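# Set a stop collar on the polishing spindle's flat and hold it for tightening

## Robot

A 6-joint arm with a two-finger parallel gripper is mounted at the origin on the work surface. World frame = base frame: x ahead of the robot, y to its left, z up, the work surface at z = 0. Lengths are in m, angles in rad, forces in N, time in s.
With the tool pointing down it reaches from about 0.275 to 1 m from the base axis. Payload 8.4 kg.
Tool frame: the origin (TCP) lies on the centre line of the jaws, within the pads' length; the fingertips stand 17 mm ahead of it and the grasp point (between the pads) lies 2 mm behind it (bot.tcp_to_tips is the y of the fingertips in the tool frame, in m); y points along the fingers, z is the direction in which the jaws open and shut, and the axes are right-handed (so a half turn about y gives the same grasp; the last joint's range is limited). The gripper opens to 85 mm and grips with 20 to 120 N. Pads are 22 mm wide; open, the fingers measure 114 mm over their backs; the gripper's body (76 mm by 85 mm) begins 54 mm behind the grasp point. The pads swing forward as they close: fully open they stand 13 mm farther back than shut.
Start: joints at [1.238, 0.353, 1.633, -0, 1.155, -0.002], TCP at [0.203, 0.591, 0.248] pointing down, gripper open.
Joint ranges: [-2.63, 2.63], [-0.92, 2.1], [0.06, 2.66], [-1.3, 4.44], [0, 2.69], [-3.02, 3.02]. Speed limits (rad/s): [2.22, 2.22, 2.79, 3.14, 3.14, 3.14].

## Interface

Orientations are given as a unit quaternion [x, y, z, w].
In Python, from workcell import bot, hand, kinematics, get_obs, vision, hand_in gives the robot as it stands. The module is installed in compiled form; this text tells all that it offers. Calls block until the motion is done:
- bot.reach(position, orientation): joint-space move of the TCP to a pose.
- bot.servo_line(position, ori=None, velocity=0.15): straight line of the TCP; ori=None keeps the orientation; velocity is the mean speed in m/s.
- bot.goto_joints(angles): joint-space move.
- hand.move_gripper(opening, strength=None): finger opening in m; strength is the grip in N (None keeps the last); returns when the fingers have stopped.
- bot.dwell(seconds).
- kinematics.solve_ik(position, orientation): joint angles nearest the present ones, or None.
- get_obs(): the state.
- vision.read_camera(name): name is "side" or "top"; returns a dict with "frame" (480x640x3 uint8, red, green, blue), "intrinsics" (3x3 intrinsics, pixels), "view" (4x4, takes a point from world to camera coordinates). Camera axes: x right, y down, z forward; pixel columns grow to the right and rows downward; lengths in m; the calibration is good to about 2 mm. A picture is of the moment at which its call begins. There is no depth.
A pose or a line that the arm cannot do raises bot.IKError and nothing moves.
- hand_in(): hands the job in, once; it reports no verdict.
The state is a dict: "time_s": time; "joint_pos": joint angles; "joint_vel": joint speeds; "joint_efforts": joint torques, N m; "position": TCP position; "orientation": TCP orientation; "wrist_force": force on the tool from outside, world axes, zero at the start; "ft_torque": the same for the moment, N m; "gripper_width": finger opening in m.
Only numpy, scipy, OpenCV 4.12 (cv2) and the standard library are available. Lean on these libraries where they do the work, as an engineer would, in place of code of your own. Each camera call takes 0.05 s, during which the arm holds its last target.

## Task

In the harmonium repairer's stall, pinch the upright spindle shaft with a finger on its blue ground flat, turn it until the flat faces straight out over the yellow line on the green stand, and let go of the shaft. Then pick up the aluminium collar, slide it down over the shaft with its brass set screw facing the same way as the flat, until its underside is level with the red ring painted round the shaft, and draw it lightly sideways so that the tip of the screw bears on the flat. Finish while still holding it there, level and still, ready for the screw to be tightened (never let go, it must not rest on the stand), and leave the jar, the screwdriver and the stop knob where they are.

Things in the scene. Friction and masses are not known exactly. Their poses are not given: they have to be found in the camera images.
- stand: Green cast stand, fixed to the bench: foot 130 x 100 x 12 mm, on it a round bearing housing 60 mm in diameter with its top face 60 mm above the bench. Origin: on the shaft's axis, at bench height. Its z is up; its +x axis is its marked side, shown by a 7 mm wide yellow line on the foot, the housing's side and the housing's top, running out from the shaft.
- shaft (a joint): Turning angle of the upright steel shaft (20 mm diameter, stands 66 mm out of the housing, top 126 mm above the bench, upper 4 mm chamfered to 12 mm diameter). 0 when its flat faces along the stand's +x (over the yellow line), growing counter-clockwise seen from above. It turns both ways, stays where it is left, and takes about 0.1 N m to turn. It starts between 0.5 and 1.5 rad.
- flat: The blue-painted flat ground on one side of the shaft, the whole length of the part that stands out of the housing, 17 mm wide, lying 5 mm from the shaft's axis: across the flat the shaft measures 15 mm, elsewhere 20 mm. Origin: middle of the flat's face, 93 mm above the bench; its +x axis points straight out of the flat, z up. Turns with the shaft.
- ring_mark (a point): Point on the shaft's axis at the middle of the 4 mm high red ring painted round the shaft, 80 mm above the bench (20 mm above the housing): the height for the collar's underside. Axes as the stand's.
- collar: Aluminium stop collar, loose: ring of 44 mm outer diameter, 24 mm bore, 24 mm high, about 140 g with its screw, lying flat on the cork pad. Origin at its centre, half-way up; z is its axis, up; the set screw is on its +x side. The screw's tip stands 5 mm into the bore (7 mm from the axis), so the collar goes down over the shaft only with the screw over the flat.
- screw: Brass set screw of the collar, fixed in it: shank 6 mm in diameter along the collar's x, half-way up the collar, with a knurled thumb head of 15 mm diameter that ends 38 mm from the collar's axis. Origin: the middle of its flat inner tip, 7 mm from the collar's axis; +x points out along the screw to its head.
- pad: Cork pad, fixed, 130 x 130 x 4 mm, on which the collar lies. Origin: centre of its underside on the bench.
- jar: Bystander: green glass jar with red lid, 60 mm diameter, 85 mm high. Origin: centre of its underside. Leave alone.
- driver: Bystander: screwdriver with orange handle, 170 mm long, 26 mm thick, lying along its x. Origin: middle, at bench height. Leave alone.
- stopknob: Bystander: white harmonium stop knob, 28 mm diameter, 46 mm high, standing. Origin: centre of its underside. Leave alone.

How it is judged:
On the way, in this order (a step that is already met when the one before it is completed fails the run):
1. A finger is pinched on the shaft's flat (contact force between the fingers and flat above 3 N), for 0.2 s.
2. The shaft is turned so that its flat faces the yellow line (within 0.17 rad) and the fingers have let go of it (value of joint shaft between -0.17 and 0.17 rad and contact force between the fingers and flat below 0.1 N), for 0.2 s.
3. The collar is gripped and lifted clear of its pad (height (world z) of collar above 0.04 m and contact force between the fingers and collar above 1 N), for 0.2 s.
At the end, for the whole second after the job is handed in: Flat faces the yellow line (0.17 rad); held collar round the shaft (centres within 5 mm), level (0.12 rad), still, underside within 7 mm of the red ring's middle, screw in line with the flat's normal (0.22 rad), its tip pressing on the flat with over 0.5 N (value of joint shaft between -0.17 and 0.17 rad and z of collar in the frame of ring_mark between 0.005 and 0.019 m and horizontal distance between collar and ring_mark below 0.005 m and angle between collar's own z axis and vertical below 0.12 rad and angle between the x axis of screw and the x axis of flat, either way round below 0.22 rad and contact force between screw and flat above 0.5 N and contact force between the fingers and collar above 1 N and linear speed of collar below 0.02 m/s); the arm keeps its last pose, push and grip.
It fails at once if The screw is forced against the flat with more than 40 N (contact force between screw and flat above 40 N).
It fails at once if The jar is disturbed (moved over 30 mm) (distance of jar from where it was at the start of the episode above 0.03 m).
It fails at once if The screwdriver is disturbed (moved over 30 mm) (distance of driver from where it was at the start of the episode above 0.03 m).
It fails at once if The stop knob is disturbed (moved over 30 mm) (distance of stopknob from where it was at the start of the episode above 0.03 m).
It also fails if it takes over 58 s, if anything falls off the work surface, if the arm or the gripper's body presses on something with over 40 N, if the wrist force passes 120 N, or if a joint passes its speed limit or range.

## Working session

There is one attempt and no reset: what is moved stays moved. The work goes in short steps, each a Python script; the robot and the scene stay as the last script left them, time stands still between calls to the robot, and variables do not carry over. Pictures are saved under pics/ and viewed, and the job is handed in when it is done.

```bash
mkdir -p pics; cat > h.py <<'E'
import numpy as np, cv2
from workcell import bot, hand, kinematics, get_obs, vision, hand_in
def snap(name, tag):
    d=vision.read_camera(name); cv2.imwrite(f'pics/{tag}.png', cv2.cvtColor(d['frame'],cv2.COLOR_RGB2BGR)); 
    np.savez(f'pics/{tag}.npz',**d); return d
def load(tag): return dict(np.load(f'pics/{tag}.npz'))
def proj(d,P):
    P=np.atleast_2d(P); c=(d['view']@np.c_[P,np.ones(len(P))].T)[:3]; u=d['intrinsics']@c; return (u[:2]/u[2]).T
def unproj(d,uv,z):
    V=np.array(d['view']);R=V[:3,:3];o=-R.T@V[:3,3]; uv=np.atleast_2d(uv)
    r=(R.T@np.linalg.inv(d['intrinsics'])@np.c_[uv,np.ones(len(uv))].T).T
    return o+r*((z-o[2])/r[:,2])[:,None]
E
python3 - <<'E'
from h import *
o=get_obs(); print(o)
for n in('side','top'):
    d=snap(n,n+'0'); print(d['intrinsics'],d['view'])
print(bot.tcp_to_tips)
E
```

```text
{'time_s': 0.0, 'joint_pos': array([ 1.23757772e+00,  3.53652557e-01,  1.63414292e+00,  8.25813431e-06,
        1.15517208e+00, -2.42706972e-03]), 'joint_vel': array([ 0.00065913, -0.00153809,  0.00101937, -0.00274338,  0.00251335,
       -0.00026377]), 'joint_efforts': array([ 1.18035641e-03, -6.05254340e+01, -3.42077994e+01,  2.35677890e-04,
        9.04762361e-03,  7.64997367e-06]), 'position': array([0.20286173, 0.5906872 , 0.24755514]), 'orientation': array([ 0.69793556, -0.11650494,  0.11633728, -0.6969779 ]), 'wrist_force': array([-0.73238852,  0.32229126,  0.44491345]), 'ft_torque': array([-0.00968889,  0.01516603,  0.00445084]), 'gripper_width': 0.08513548397833814}
[[514.21797842   0.         320.6176488 ]
 [  0.         514.21797842 240.75128728]
 [  0.           0.           1.        ]] [[-0.97554964 -0.21966934  0.00694786  0.54467432]
 [-0.14158489  0.60396989 -0.78433035  0.08824994]
 [ 0.16809703 -0.7661369  -0.62030447  1.05717152]
 [ 0.          0.          0.          1.        ]]
[[541.16667816   0.         320.15788096]
 [  0.         541.16667816 239.20421561]
 [  0.           0.           1.        ]] [[ 0.00391523 -0.99991682  0.01228912  0.0624562 ]
 [-0.99255563 -0.00538179 -0.12167312  0.5763184 ]
 [ 0.12172914 -0.01172126 -0.99249415  1.14493   ]
 [ 0.          0.          0.          1.        ]]
0.017
```

View pics/side0.png

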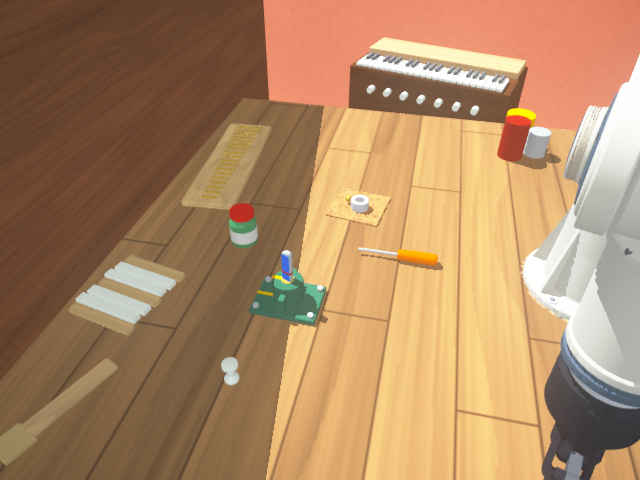

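View pics/top0.png

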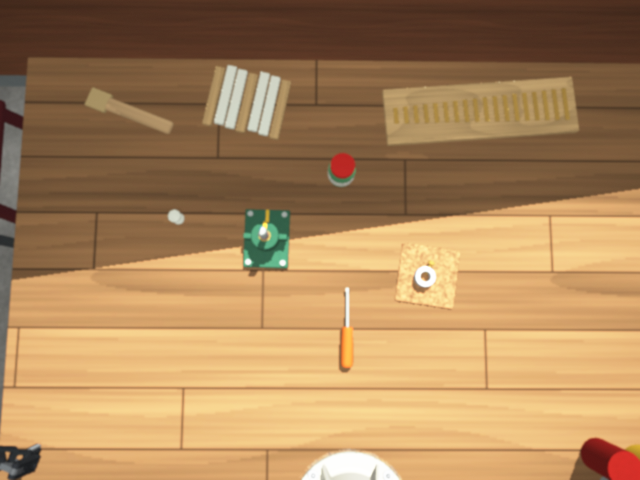

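The stand is at top pixel (265,238), with the yellow line pointing up in the image (about +x). The collar is at (426,276) with its screw near (430,264). The jar is at (342,168), the knob at (176,216) and the driver at (347,330). I'll zoom in to measure.

```bash
python3 - <<'E'
from h import *
t=load('top0'); s=load('side0')
def crop(d,x,y,w,h,f): return cv2.resize(d['frame'][y:y+h,x:x+w],None,fx=f,fy=f,interpolation=cv2.INTER_CUBIC)
a=crop(t,235,200,64,76,6); b=crop(t,390,238,76,76,5); 
c=crop(s,240,240,96,90,5);e=crop(s,320,180,80,50,6)
def sv(n,i): cv2.imwrite(n,cv2.cvtColor(i,cv2.COLOR_RGB2BGR))
H=max(a.shape[0],b.shape[0]); 
pad=lambda i,H:np.pad(i,((0,H-i.shape[0]),(0,0),(0,0)))
sv('pics/c1.png',np.hstack([pad(a,H),pad(b,H)]))
sv('pics/c2.png',c); sv('pics/c3.png',e)
E
```

```text
(no output)
```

View pics/c1.png

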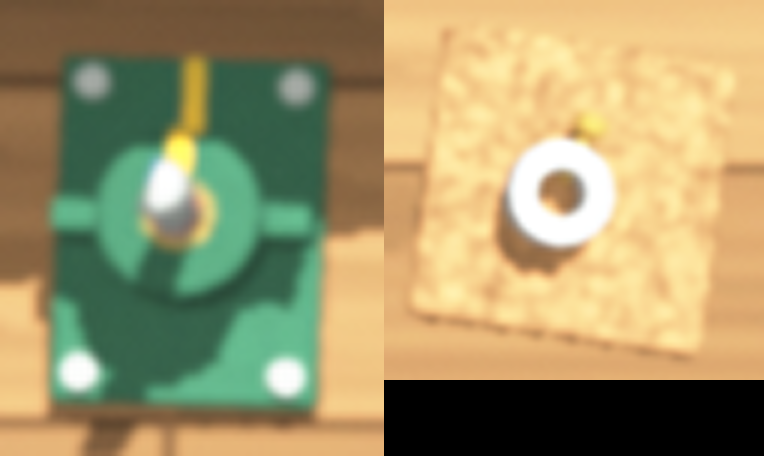

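View pics/c2.png

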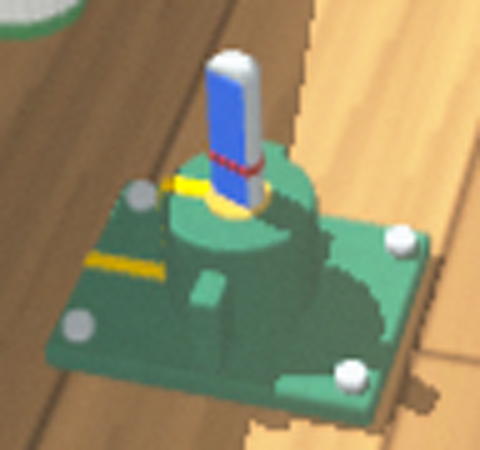

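View pics/c3.png

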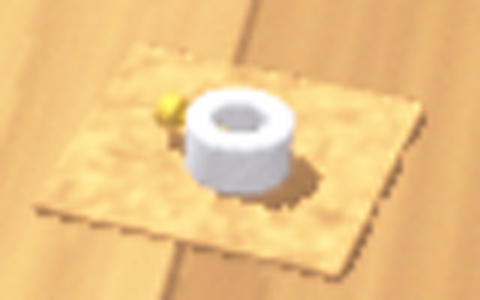

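```bash
python3 - <<'E'
from h import *
from scipy.optimize import least_squares
t=load('top0'); s=load('side0')
T=lambda p:(np.array(p,float)+.5)/6-.5+[235,200]
S=lambda p:(np.array(p,float)+.5)/5-.5+[240,240]
ft=T([(65,58),(328,66),(315,412),(50,403)])   # +x+y, +x-y, -x-y, -x+y
fs=S([(48,352),(125,185),(430,235),(372,415)])
print(unproj(t,ft,.012).round(4)); print(unproj(s,fs,.012).round(4))
print('housing',unproj(t,T([(178,216)]),.06), unproj(s,S([(243,197)]),.06))
print('yline', unproj(t,T([(197,60),(196,128)]),.012))
print('shaft side mid top', unproj(s,S([(232,60)]),.126),'ring',unproj(s,S([(236,165)]),.08), 'top img',unproj(t,T([(166,185)]),.126))
C=lambda p:(np.array(p,float)+.5)/5-.5+[390,238]
c=lambda p:C(np.array(p)-[384,0])
print('collar top face', unproj(t,c([(562,192)]),.028),'bore', unproj(t,c([(562,192)]),.028),'screw head',unproj(t,c([(592,126)]),.016+.004))
E2=lambda p:(np.array(p,float)+.5)/6-.5+[320,180]
print('side collar top', unproj(s,E2([(240,122)]),.028),unproj(s,E2([(240,118)]),.028),'head',unproj(s,E2([(170,110)]),.016))
E
```

```text
[[0.6453 0.2321 0.012 ]
 [0.6429 0.1342 0.012 ]
 [0.5139 0.1376 0.012 ]
 [0.5167 0.2349 0.012 ]]
[[0.6437 0.2379 0.012 ]
 [0.6437 0.1415 0.012 ]
 [0.5162 0.1422 0.012 ]
 [0.5166 0.2414 0.012 ]]
housing [[0.58006241 0.18468167 0.06      ]] [[0.57944261 0.18754882 0.06      ]]
yline [[0.64486945 0.18300735 0.012     ]
 [0.61924627 0.18297458 0.012     ]]
shaft side mid top [[0.58167728 0.18649212 0.126     ]] ring [[0.58023408 0.19203159 0.08      ]] top img [[0.58201316 0.18278287 0.126     ]]
collar top face [[ 0.49729236 -0.16423037  0.028     ]] bore [[ 0.49729236 -0.16423037  0.028     ]] screw head [[ 0.52683051 -0.17969692  0.02      ]]
side collar top [[ 0.49722191 -0.15668215  0.028     ]] [[ 0.49769009 -0.15954512  0.028     ]] head [[ 0.52903051 -0.17669507  0.016     ]]
```

```bash
python3 - <<'E'
from h import *
s=load('side0');t=load('top0')
f=s['frame'].astype(int)
for r in (258,262,266,270,276): print(r,[tuple(f[r,c]) for c in range(278,296)])
V=s['view'];print('cam',-V[:3,:3].T@V[:3,3]); V=t['view'];print('camtop',-V[:3,:3].T@V[:3,3])
# overlay hypothesised model
import math
def draw(d,x,y,yaw,phi,crop,f,name):
    img=cv2.resize(d['frame'],None,fx=f,fy=f,interpolation=cv2.INTER_CUBIC)[:,:,::-1].copy()
    W=lambda p:np.c_[np.array(p)[:,0]*math.cos(yaw)-np.array(p)[:,1]*math.sin(yaw)+x,np.array(p)[:,0]*math.sin(yaw)+np.array(p)[:,1]*math.cos(yaw)+y,np.array(p)[:,2]]
    def pl(P,col): cv2.polylines(img,[((proj(d,W(P))+.5)*f).astype(np.int32)],True,col,1)
    pl([(.065,.05,.012),(.065,-.05,.012),(-.065,-.05,.012),(-.065,.05,.012)],(0,0,255))
    a=np.linspace(0,2*np.pi,40); circ=lambda r,z:[(r*math.cos(i),r*math.sin(i),z) for i in a]
    pl(circ(.03,.06),(255,0,255)); pl(circ(.01,.06),(255,0,255)); pl(circ(.01,.122),(0,255,255)); pl(circ(.006,.126),(0,255,255)); pl(circ(.01,.08),(0,0,255))
    n=np.array([math.cos(phi),math.sin(phi)]);m=np.array([-n[1],n[0]])
    q=[(*(n*.005+m*k),z) for k,z in((-.00866,.06),(.00866,.06),(.00866,.122),(-.00866,.122))]
    pl(q,(0,255,0))
    x0,y0,w,h=crop; cv2.imwrite(name,img[y0*f:(y0+h)*f,x0*f:(x0+w)*f])
draw(s,.580,.187,-.022,1.25,(240,235,96,95),6,'pics/o1.png')
draw(t,.580,.187,-.022,1.25,(235,200,64,76),7,'pics/o2.png')
a=cv2.imread('pics/o1.png');b=cv2.imread('pics/o2.png');H=600
p=lambda i:np.pad(i[:H],((0,H-i[:H].shape[0]),(0,0),(0,0)))
cv2.imwrite('pics/o3.png',np.hstack([p(a),p(b)])[:,:1030][:, :1030]) 
E
```

```text
258 [(np.int64(104), np.int64(81), np.int64(60)), (np.int64(127), np.int64(97), np.int64(66)), (np.int64(147), np.int64(112), np.int64(76)), (np.int64(106), np.int64(113), np.int64(158)), (np.int64(68), np.int64(111), np.int64(220)), (np.int64(63), np.int64(110), np.int64(223)), (np.int64(64), np.int64(110), np.int64(224)), (np.int64(64), np.int64(109), np.int64(224)), (np.int64(64), np.int64(110), np.int64(224)), (np.int64(64), np.int64(109), np.int64(223)), (np.int64(103), np.int64(133), np.int64(200)), (np.int64(153), np.int64(161), np.int64(168)), (np.int64(155), np.int64(162), np.int64(162)), (np.int64(149), np.int64(154), np.int64(153)), (np.int64(156), np.int64(126), np.int64(93)), (np.int64(158), np.int64(122), np.int64(81)), (np.int64(157), np.int64(120), np.int64(83)), (np.int64(158), np.int64(123), np.int64(84))]
262 [(np.int64(145), np.int64(114), np.int64(78)), (np.int64(149), np.int64(114), np.int64(77)), (np.int64(149), np.int64(113), np.int64(76)), (np.int64(111), np.int64(115), np.int64(148)), (np.int64(68), np.int64(110), np.int64(218)), (np.int64(64), np.int64(110)
[... 2471 characters left out ...]
p.int64(196)), (np.int64(61), np.int64(111), np.int64(222)), (np.int64(64), np.int64(110), np.int64(224)), (np.int64(64), np.int64(110), np.int64(224)), (np.int64(62), np.int64(109), np.int64(224)), (np.int64(65), np.int64(111), np.int64(224)), (np.int64(62), np.int64(108), np.int64(223)), (np.int64(131), np.int64(138), np.int64(174)), (np.int64(155), np.int64(160), np.int64(164)), (np.int64(152), np.int64(157), np.int64(158)), (np.int64(170), np.int64(167), np.int64(142)), (np.int64(179), np.int64(201), np.int64(129)), (np.int64(114), np.int64(182), np.int64(142)), (np.int64(100), np.int64(179), np.int64(140))]
cam [0.3661443  0.87628606 0.721201  ]
camtop [0.43241221 0.07897265 1.20569125]
```

View pics/o1.png

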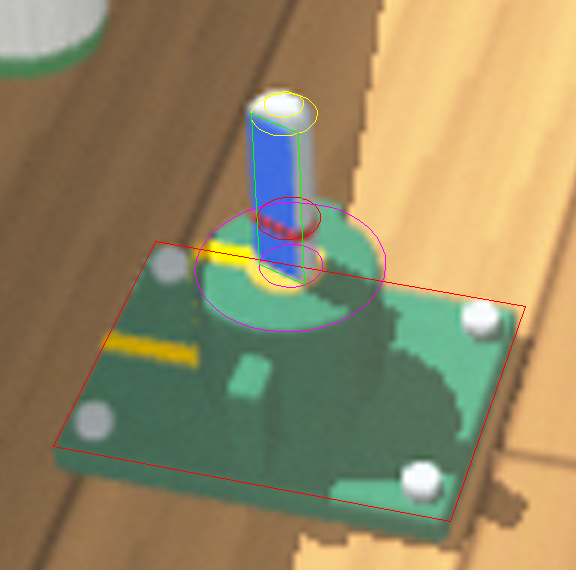

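View pics/o2.png

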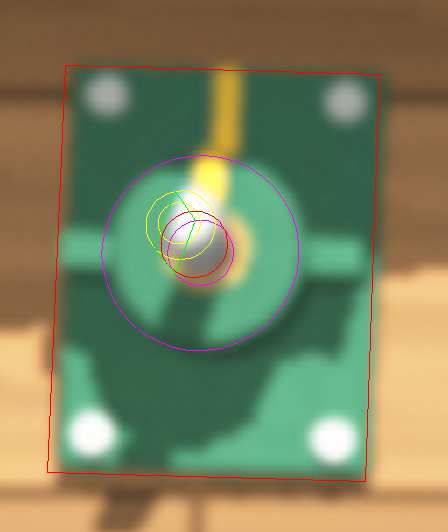

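Overlay result: the shaft axis is near (0.580, 0.186) and the stand's yaw is about -0.02. The flat's world yaw is about 1.18. The collar is at (0.497, -0.162) with its screw at about -0.5 rad. Next I check IK and approach the shaft.

```bash
cat >> h.py <<'E'
from scipy.spatial.transform import Rotation as Ro
def ori(yaw):
    z=np.array([np.cos(yaw),np.sin(yaw),0]);y=np.array([0,0,-1.]);x=np.cross(y,z)
    return Ro.from_matrix(np.c_[x,y,z]).as_quat()
def jawyaw(q): v=Ro.from_quat(q).as_matrix()[:,2]; return np.arctan2(v[1],v[0])
def st(msg=''):
    o=get_obs(); print(msg,'t',round(o['time_s'],2),'p',o['position'].round(4),'yaw',round(jawyaw(o['orientation']),3),'F',o['wrist_force'].round(1),'M',o['ft_torque'].round(2),'w',round(o['gripper_width'],4)); return o
E
python3 - <<'E'
from h import *
o=st()
for p,y in [((.58,.186,.2),1.18),((.58,.186,.1),-.02),((.4975,-.162,.03),1.09),((.58,.186,.1),1.55)]:
    for k in (0,np.pi,-np.pi):
        q=kinematics.solve_ik(p,ori(y+k)); print(p,round(y+k,2),None if q is None else q.round(2))
t=load('top0');s=load('side0')
print('jar',unproj(t,[(342,166)],.085),'knob',unproj(t,[(176,216)],.04),'drv',unproj(t,[(347,290),(347,368)],.01))
E
```

```text
t 0.1 p [0.2029 0.5907 0.2477] yaw 1.24 F [-0.2  0.7  0.5] M [ 0.02 -0.05 -0.01] w 0.0855
(0.58, 0.186, 0.2) 1.18 [ 0.31  0.38  1.71 -0.    1.05 -0.87]
(0.58, 0.186, 0.2) 4.32 [ 0.31  0.38  1.71 -0.    1.05  2.27]
(0.58, 0.186, 0.2) -1.96 [ 0.31  0.38  1.71 -0.    1.05  2.27]
(0.58, 0.186, 0.1) -0.02 [ 0.31  0.5   1.78 -0.    0.86  0.33]
(0.58, 0.186, 0.1) 3.12 [ 0.31  0.5   1.78 -0.    0.86 -2.81]
(0.58, 0.186, 0.1) -3.16 [ 0.31  0.5   1.78 -0.    0.86 -2.81]
(0.4975, -0.162, 0.03) 1.09 [-0.32  0.51  2.   -0.    0.63 -1.41]
(0.4975, -0.162, 0.03) 4.23 [-0.32  0.51  2.   -0.    0.63  1.73]
(0.4975, -0.162, 0.03) -2.05 [-0.32  0.51  2.   -0.    0.63  1.73]
(0.58, 0.186, 0.1) 1.55 [ 0.31  0.5   1.78 -0.    0.86 -1.24]
(0.58, 0.186, 0.1) 4.69 [ 0.31  0.5   1.78 -0.    0.86  1.9 ]
(0.58, 0.186, 0.1) -1.59 [ 0.31  0.5   1.78 -0.    0.86  1.9 ]
jar [[0.7266766  0.01998098 0.085     ]] knob [[0.62452091 0.37890757 0.04      ]] drv [[0.46668535 0.00529525 0.01      ]
 [0.29853332 0.00565241 0.01      ]]
```

```bash
python3 - <<'E'
from h import *
y=1.18; n=np.array([np.cos(y),np.sin(y)]); c=np.array([.580,.186])-.0025*n
bot.reach([*c,.19],ori(y)); st('above')
bot.servo_line([*c,.097],velocity=.12); st('down')
snap('side','s1');snap('top','t1')
s=load('side0')
for k in 's1','t1':
    d=load(k); u=proj(d,[[*c,.1]])[0].astype(int); x,yy=u-[45,40]
    cv2.imwrite(f'pics/{k}c.png',cv2.resize(d['frame'][yy:yy+80,x:x+90],None,fx=7,fy=7,interpolation=cv2.INTER_CUBIC)[:,:,::-1])
E
```

```text
above t 2.11 p [0.5789 0.1846 0.1901] yaw 1.181 F [0.8 1.2 0.7] M [ 0.04 -0.02 -0.04] w 0.0854
down t 3.03 p [0.5795 0.1839 0.0976] yaw 1.18 F [ 0.6 -0.1  0.8] M [-0.03  0.02  0.04] w 0.0853
```

View pics/s1c.png

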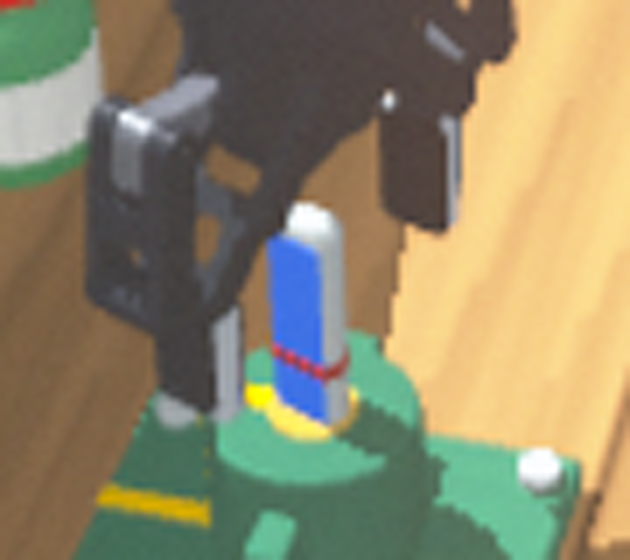

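View pics/t1c.png

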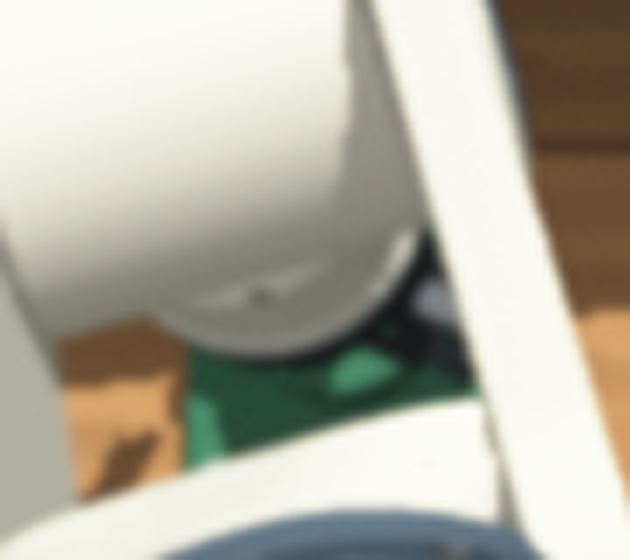

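```bash
python3 - <<'E'
from h import *
hand.move_gripper(.024,strength=20); st('24')
o=hand.move_gripper(.010,strength=20); st('close')
bot.dwell(.2); st()
d=snap('side','s2'); u=proj(d,[[.58,.186,.1]])[0].astype(int); x,yy=u-[45,40]
cv2.imwrite(f'pics/s2c.png',cv2.resize(d['frame'][yy:yy+80,x:x+90],None,fx=7,fy=7,interpolation=cv2.INTER_CUBIC)[:,:,::-1])
E
```

```text
24 t 3.74 p [0.579  0.1837 0.097 ] yaw 1.18 F [0.2 0.2 0.1] M [-0.05  0.01 -0.01] w 0.0239
close t 3.97 p [0.5792 0.184  0.097 ] yaw 1.18 F [ 0.4  2.7 -0.2] M [ 0.31 -0.05 -0.03] w 0.0146
 t 4.17 p [0.5792 0.184  0.0971] yaw 1.18 F [-0.   3.7 -0.4] M [ 0.54 -0.04 -0.02] w 0.0143
```

View pics/s2c.png

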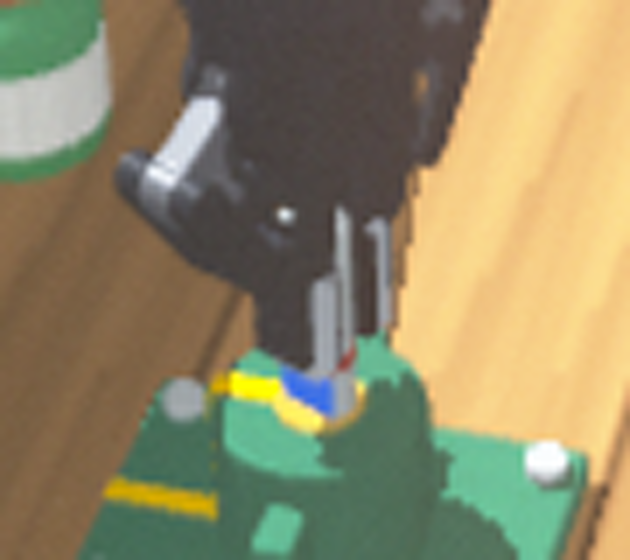

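The width is 14.3 mm, so the flat is square on the pad, and lateral force is only about 3 N. I'll firm up the grip and turn.

```bash
python3 - <<'E'
from h import *
hand.move_gripper(.005,strength=50); bot.dwell(.2); o=st('grip')
a=np.array([.580,.186]); 
for y in np.linspace(1.18,-.022,9)[1:]:
    n=np.array([np.cos(y),np.sin(y)]); c=a-.0025*n
    bot.servo_line([*c,.097],ori(y),velocity=.004); o=st()
    if np.linalg.norm(o['wrist_force'])>50: print('STOP');break
E
```

```text
grip t 4.63 p [0.5792 0.184  0.0971] yaw 1.18 F [0.2 5.1 0.6] M [ 0.62 -0.06 -0.05] w 0.0142
 t 4.93 p [0.579  0.1844 0.0971] yaw 1.029 F [ 1.8  6.1 -1.5] M [ 0.77 -0.12 -0.03] w 0.0142
 t 5.23 p [0.5788 0.1847 0.0971] yaw 0.879 F [ 2.   7.5 -1.6] M [ 0.88 -0.05 -0.05] w 0.0141
 t 5.53 p [0.5787 0.1851 0.0971] yaw 0.729 F [ 2.2  7.3 -1.5] M [ 1.   -0.1  -0.11] w 0.0143
 t 5.83 p [0.5786 0.1855 0.0971] yaw 0.578 F [ 2.9  7.9 -2.9] M [ 1.05 -0.13 -0.01] w 0.0143
 t 6.13 p [0.5787 0.186  0.0971] yaw 0.428 F [ 3.6  8.6 -3.1] M [ 1.14 -0.26 -0.01] w 0.0141
 t 6.43 p [0.5787 0.1864 0.0971] yaw 0.278 F [ 4.5  8.5 -4.4] M [ 1.18 -0.42 -0.02] w 0.0141
 t 6.73 p [0.5788 0.1868 0.0972] yaw 0.127 F [ 5.1  8.9 -5.2] M [ 1.23 -0.46 -0.06] w 0.0142
 t 7.03 p [0.579  0.1872 0.0972] yaw -0.023 F [ 6.6  8.3 -5.7] M [ 1.18 -0.55 -0.06] w 0.0144
```

```bash
python3 - <<'E'
from h import *
hand.move_gripper(.06); bot.dwell(.3); st('open')
c=[.5812,.1862]
bot.servo_line([.5787,.1862,.097],velocity=.05)
d=snap('side','s3'); u=proj(d,[[.58,.186,.1]])[0].astype(int); x,yy=u-[45,40]
cv2.imwrite(f'pics/s3c.png',cv2.resize(d['frame'][yy:yy+80,x:x+90],None,fx=7,fy=7,interpolation=cv2.INTER_CUBIC)[:,:,::-1])
st()
E
```

```text
open t 7.83 p [0.5775 0.186  0.097 ] yaw -0.022 F [-0.   0.5 -0. ] M [-0.04 -0.02  0.  ] w 0.0597
 t 8.13 p [0.5788 0.1862 0.097 ] yaw -0.022 F [-0.3  0.2 -0.1] M [-0.04  0.02 -0.06] w 0.0599
```

View pics/s3c.png

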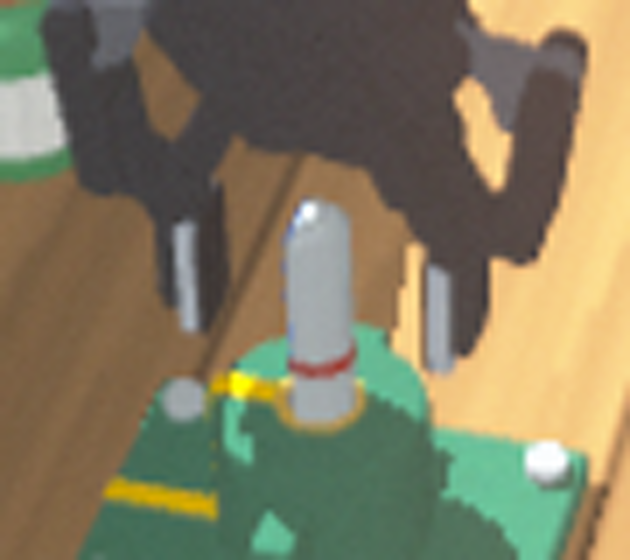

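The shaft silhouette is 17.4 mm wide with the blue face edge-on at the left (px 287 to 353 in the crop). That matches the flat at about 0 rad. I'll pinch the round flanks lightly to get the axis y with the jaws in their final orientation, then fetch the collar.

```bash
python3 - <<'E'
from h import *
Y=-.022+np.pi/2
bot.servo_line([.5815,.1862,.097],ori(Y),velocity=.002); st('rot')
hand.move_gripper(.012,strength=20); bot.dwell(.3); st('pinch')
hand.move_gripper(.05); bot.dwell(.1); st('open')
bot.servo_line([.5815,.1862,.20],velocity=.2)
p=[.4975,-.162]
bot.reach([*p,.20],ori(-.48+np.pi/2)); hand.move_gripper(.085)
bot.dwell(.2); st('over collar')
d=snap('top','t4'); cv2.imwrite('pics/t4c.png',cv2.resize(d['frame'][195:285,220:310],None,fx=6,fy=6,interpolation=cv2.INTER_CUBIC)[:,:,::-1])
d=snap('side','s4'); cv2.imwrite('pics/s4c.png',cv2.resize(d['frame'][150:240,310:410],None,fx=6,fy=6,interpolation=cv2.INTER_CUBIC)[:,:,::-1])
E
```

```text
rot t 9.85 p [0.5815 0.1862 0.097 ] yaw 1.548 F [-0.6 -0.1  0. ] M [-0.02  0.01  0.05] w 0.06
pinch t 10.58 p [0.5815 0.1858 0.0971] yaw 1.549 F [ 0.2 -4.7  3.6] M [-0.86  0.09 -0.04] w 0.0194
open t 11.08 p [0.5815 0.1863 0.097 ] yaw 1.549 F [-0.1  0.6 -0.1] M [-0.01  0.01 -0.05] w 0.0503
over collar t 13.73 p [ 0.4975 -0.162   0.2   ] yaw 1.091 F [-0.2 -0.1  0.2] M [ 0.01  0.04 -0.06] w 0.0848
```

View pics/t4c.png

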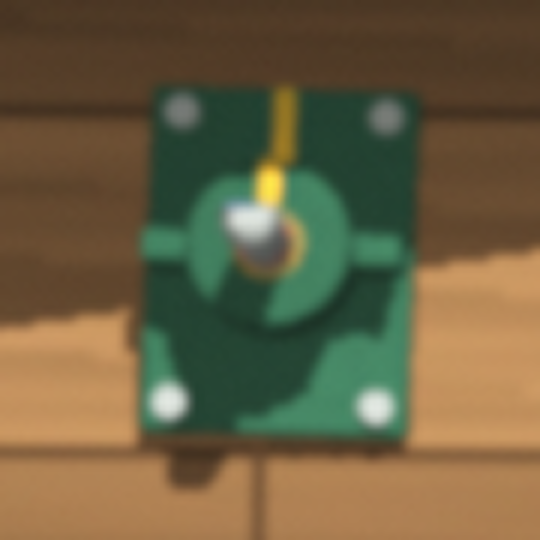

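View pics/s4c.png

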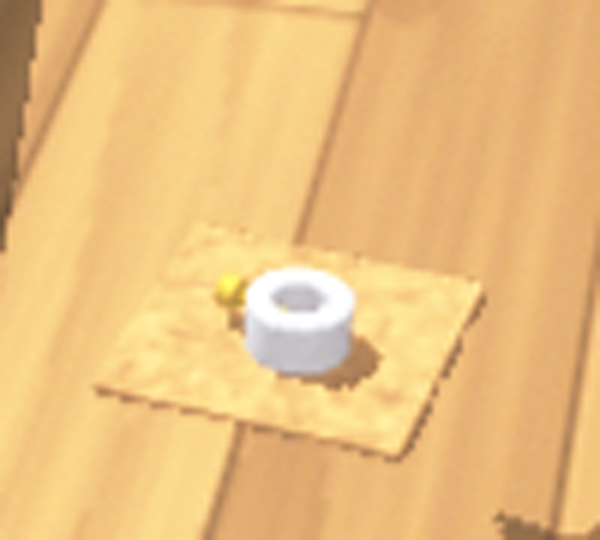

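```bash
python3 - <<'E'
from h import *
t=load('t4'); s=load('s4'); s3=load('s3')
a=cv2.resize(t['frame'][222:242,252:276],None,fx=24,fy=24,interpolation=cv2.INTER_NEAREST)[:,:,::-1]
cv2.imwrite('pics/z1.png',a)
for k,d in(('s3',s3),('s4',s)):
  for r in (260,264,268): print(k,r,[d['frame'][r,c].tolist() for c in list(range(279,285))+list(range(290,295))])
ax=[.5815,.1857]
print(proj(s,[[*ax,z] for z in(.06,.1,.126)]),proj(t,[[*ax,z] for z in(.06,.126)]))
E
```

```text
s3 260 [[152, 117, 82], [151, 116, 80], [152, 118, 81], [126, 120, 130], [160, 165, 170], [164, 173, 172], [156, 164, 164], [153, 160, 163], [150, 130, 106], [163, 127, 89], [161, 124, 84]]
s3 264 [[150, 114, 78], [152, 119, 81], [153, 117, 80], [129, 115, 118], [159, 166, 168], [164, 170, 174], [159, 165, 167], [147, 153, 155], [151, 134, 118], [157, 123, 88], [151, 117, 84]]
s3 268 [[155, 119, 82], [152, 117, 81], [149, 117, 78], [150, 116, 79], [140, 150, 172], [159, 168, 172], [159, 166, 168], [151, 157, 157], [131, 162, 144], [127, 162, 127], [123, 152, 117]]
s4 260 [[152, 116, 78], [152, 116, 79], [154, 119, 81], [151, 147, 159], [165, 169, 170], [165, 171, 170], [160, 165, 166], [154, 158, 158], [154, 132, 106], [162, 125, 87], [163, 124, 85]]
s4 264 [[154, 116, 79], [154, 120, 81], [156, 120, 83], [131, 118, 117], [161, 164, 166], [166, 169, 172], [161, 165, 166], [150, 155, 155], [153, 137, 118], [157, 122, 87], [153, 118, 80]]
s4 268 [[156, 118, 83], [154, 118, 82], [149, 115, 78], [151, 117, 78], [156, 165, 187], [163, 169, 174], [160, 165, 166], [152, 156, 158], [137, 164, 144], [129, 162, 126], [128, 155, 119]]
[[287.41459148 278.18867792]
 [286.69828723 262.19511438]
 [286.21229159 251.34385636]] [[263.78302797 234.91213082]
 [260.79365875 230.66131245]]
```

View pics/z1.png

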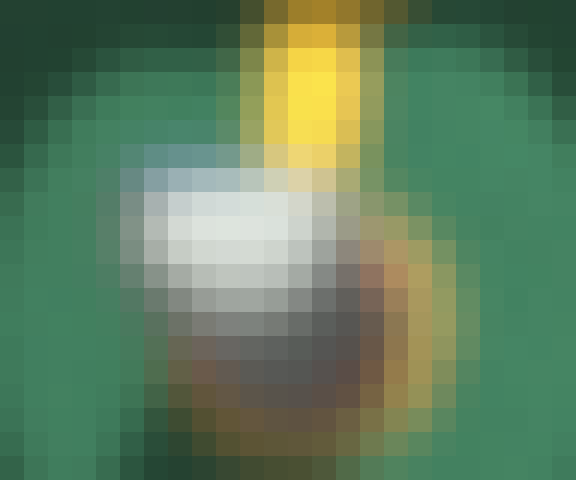

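Side rows in s3 and s4 agree, so the flat did not move in the flank pinch, and the axis is about (0.5815, 0.1857). Next I square the collar with a light pinch at one yaw, then take the real grasp with the jaws across the screw axis.

```bash
python3 - <<'E'
from h import *
p=[.499,-.162]
bot.reach([*p,.10],ori(.45)); st()
bot.servo_line([*p,.026],velocity=.1); st('down')
hand.move_gripper(.040,strength=20); bot.dwell(.2); st('pinch1')
hand.move_gripper(.07); bot.dwell(.1)
bot.servo_line([*p,.026],ori(-.48+np.pi/2),velocity=.002) if False else bot.reach([*p,.026],ori(-.48+np.pi/2)); st('rot')
d=snap('side','s5'); cv2.imwrite('pics/s5c.png',cv2.resize(d['frame'][150:240,310:410],None,fx=6,fy=6,interpolation=cv2.INTER_CUBIC)[:,:,::-1])
E
```

```text
t 14.49 p [ 0.4993 -0.1622  0.1003] yaw 0.453 F [0.1 0.  0.5] M [-0.01  0.03  0.04] w 0.0848
down t 15.38 p [ 0.4994 -0.1622  0.0265] yaw 0.45 F [-0.5 -0.6  0.7] M [-0.01 -0.02 -0.02] w 0.0853
pinch1 t 16.04 p [ 0.4992 -0.1621  0.0266] yaw 0.45 F [-0.6 -0.2  6.2] M [ 0.02  0.23 -0.05] w 0.0438
rot t 17.18 p [ 0.499 -0.162  0.026] yaw 1.088 F [0.7 0.6 0.3] M [-0.    0.1  -0.02] w 0.0697
```

View pics/s5c.png

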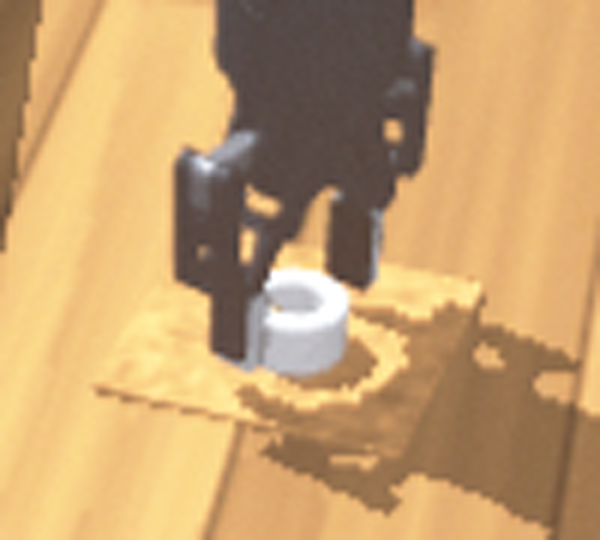

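```bash
python3 - <<'E'
from h import *
p=[.499,-.162]
hand.move_gripper(.035,strength=20); bot.dwell(.1); st('pinch2')
hand.move_gripper(.035,strength=60); bot.dwell(.2); st('grip')
bot.servo_line([*p,.22],velocity=.15); bot.dwell(.1); st('lift')
d=snap('side','s6'); u=proj(d,[[.499,-.162,.215]])[0].astype(int); print(u); x,yy=u-[45,45]
cv2.imwrite('pics/s6c.png',cv2.resize(d['frame'][yy:yy+90,x:x+90],None,fx=6.5,fy=6.5,interpolation=cv2.INTER_CUBIC)[:,:,::-1])
d=snap('top','t6'); u=proj(d,[[.499,-.162,.215]])[0].astype(int); print(u); x,yy=u-[45,45]
cv2.imwrite('pics/t6c.png',cv2.resize(d['frame'][yy:yy+90,x:x+90],None,fx=6.5,fy=6.5,interpolation=cv2.INTER_CUBIC)[:,:,::-1])
E
```

```text
pinch2 t 17.68 p [ 0.499  -0.162   0.0262] yaw 1.09 F [-0.4 -0.3  5.4] M [-0.05  0.23 -0.09] w 0.0433
grip t 18.09 p [ 0.499  -0.162   0.0265] yaw 1.091 F [-3.6  0.3 10.1] M [-0.02  0.52  0.02] w 0.0423
lift t 19.63 p [ 0.4985 -0.1618  0.2191] yaw 1.091 F [ 0.2  0.4 -1.7] M [-0.03  0.04  0.01] w 0.0422
[363 127]
[444 269]
```

View pics/s6c.png

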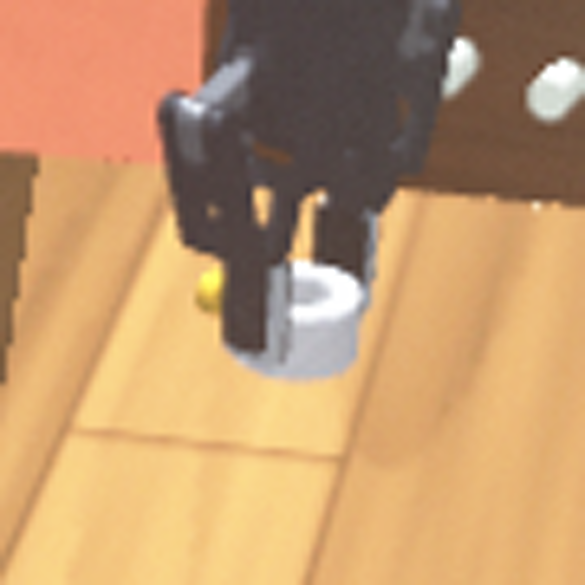

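View pics/t6c.png

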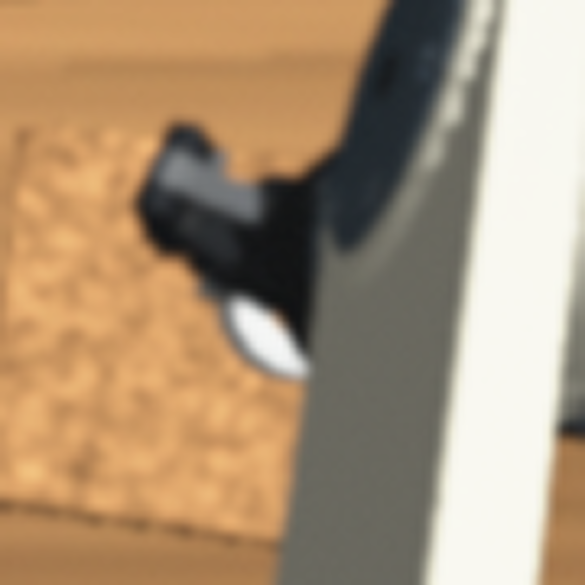

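```bash
cat >> h.py <<'E'
def headuv(d,c,yaw,r=.034): return proj(d,[[c[0]+r*np.cos(yaw),c[1]+r*np.sin(yaw),c[2]]])[0]
E
python3 - <<'E'
from h import *
d=load('s6'); c=np.array([.4985,-.1618,.2191-.0105]); 
u=proj(d,[c])[0]; off=np.array([363,127])-[45,45]
print('cropcentre',(u+.5-off)*6.5); 
for y in(-.7,-.48,-.25): print(y,(headuv(d,c,y)+.5-off)*6.5)
Y=-.022+np.pi/2
bot.reach([.5815,.1857,.185],ori(Y)); bot.dwell(.2); o=st('above')
d=snap('side','s7'); u=proj(d,[[.5815,.1857,.17]])[0].astype(int); x,yy=off=u-[45,45]
c=o['position']-[0,0,.0105]
im=cv2.resize(d['frame'][yy:yy+90,x:x+90],None,fx=6.5,fy=6.5,interpolation=cv2.INTER_CUBIC)[:,:,::-1].copy()
print('cc',(proj(d,[c])[0]+.5-off)*6.5)
for y in(-.4,-.2,-.022,.2): print(y,(headuv(d,c,y)+.5-off)*6.5)
cv2.imwrite('pics/s7c.png',im)
E
```

```text
cropcentre [300.9389785  317.91453532]
-0.7 [236.40286626 282.16384905]
-0.48 [221.46281261 288.67403907]
-0.25 [209.78198014 297.01990645]
above t 21.28 p [0.5818 0.1845 0.1853] yaw 1.547 F [ 0.5 -0.4 -1.8] M [-0.03  0.03  0.03] w 0.0421
cc [297.6097561  279.78442368]
-0.4 [201.0934908  235.87176572]
-0.2 [187.10378856 248.53838974]
-0.022 [178.19449333 260.9818845 ]
0.2 [172.26326844 277.46304186]
```

View pics/s7c.png

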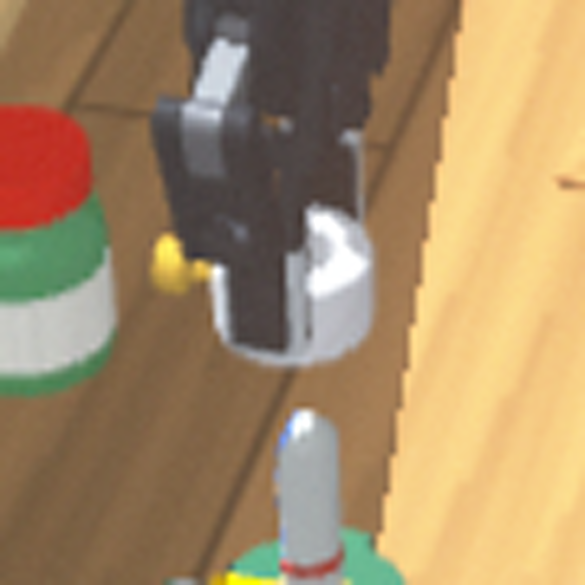

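```bash
python3 - <<'E'
from h import *
o=st()
d=load('s7'); u=proj(d,[[.5815,.1857,.17]])[0].astype(int); off=u-45
c=np.array([.5818,.1845,.1853-.0105]); a=np.linspace(0,2*np.pi,60)
im=cv2.imread('pics/s7c.png')
def pl(P,col): cv2.polylines(im,[((proj(d,P)+.5-off)*6.5).astype(np.int32)],True,col,1)
for z in(-.012,.012): pl(np.c_[c[0]+.022*np.cos(a),c[1]+.022*np.sin(a),0*a+c[2]+z],(0,0,255))
for yaw,col in((-.022,(0,255,0)),(-.2,(255,0,0)),(.15,(255,0,255))):
    n=np.array([np.cos(yaw),np.sin(yaw),0]);m=np.array([-n[1],n[0],0])
    for r in(.038,): pl(c+n*r+.0075*(np.cos(a)[:,None]*m+np.sin(a)[:,None]*[0,0,1]),col)
for z,r in((.122,.01),(.126,.006),(.08,.01)): pl(np.c_[.5815+r*np.cos(a),.1857+r*np.sin(a),0*a+z],(0,255,255))
cv2.imwrite('pics/s7o.png',im)
E
```

```text
t 21.33 p [0.5817 0.1847 0.1852] yaw 1.547 F [ 0.6 -1.  -1.6] M [-0.03  0.02 -0.07] w 0.0423
```

View pics/s7o.png

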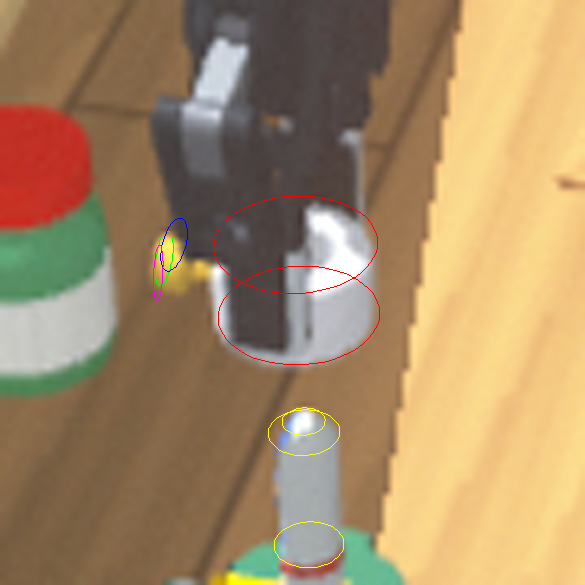

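```bash
python3 - <<'E'
from h import *
x,y=.5808,.1857
bot.servo_line([x,y,.155],velocity=.05); bot.dwell(.2); o=st('pre'); F0=o['wrist_force']
for z in np.arange(.150,.1020,-.004):
    bot.servo_line([x,y,z],velocity=.03); o=st(); dF=o['wrist_force']-F0
    if np.linalg.norm(dF)>10: print('STOP',dF.round(1)); break
E
```

```text
pre t 22.28 p [0.581  0.1858 0.1554] yaw 1.549 F [ 0.5  0.  -2.6] M [ 0.04  0.02 -0.03] w 0.0419
 t 22.6 p [0.5806 0.1856 0.1497] yaw 1.549 F [ 0.4  0.8 -1.5] M [0.01 0.03 0.03] w 0.042
 t 22.88 p [0.5806 0.1856 0.1457] yaw 1.549 F [ 0.5 -0.4 -1.1] M [ 0.   -0.01 -0.01] w 0.042
 t 23.17 p [0.5806 0.1856 0.1417] yaw 1.549 F [-0.4 -0.2 -1.9] M [0.03 0.01 0.03] w 0.0421
 t 23.45 p [0.5806 0.1856 0.1377] yaw 1.549 F [ 0.4 -0.2 -2.4] M [0.03 0.04 0.02] w 0.0421
 t 23.73 p [0.5806 0.1857 0.1337] yaw 1.549 F [ 0.5  1.2 -1.7] M [ 0.02  0.06 -0.02] w 0.042
 t 24.02 p [0.5806 0.1856 0.1297] yaw 1.549 F [ 0.1 -0.1 -2.2] M [-0.03  0.01  0.05] w 0.0421
 t 24.3 p [0.5806 0.1857 0.1257] yaw 1.549 F [-0.1 -0.6 -2.2] M [-0.01 -0.05 -0.01] w 0.042
 t 24.58 p [0.5807 0.1856 0.1218] yaw 1.549 F [-0.5  0.4 -1.9] M [-0.05 -0.03  0.  ] w 0.0417
 t 24.87 p [0.5806 0.1856 0.1177] yaw 1.549 F [ 0.5  0.3 -2.2] M [-0.05 -0.02  0.03] w 0.0422
 t 25.15 p [0.5806 0.1857 0.1137] yaw 1.549 F [-0.1 -0.9 -1.4] M [ 0.02  0.04 -0.02] w 0.0419
 t 25.43 p [0.5806 0.1856 0.1098] yaw 1.549 F [ 0.5  0.6 -2.5] M [-0.03 -0.01 -0.02] w 0.0421
 t 25.72 p [0.5806 0.1857 0.1057] yaw 1.549 F [-0.4  0.4 -1.3] M [-0.    0.02  0.06] w 0.0419
```

Slid on without any contact. Now down to height, then draw it along -x by small steps while watching the force.

```bash
python3 - <<'E'
from h import *
x,y=.5808,.1857
bot.servo_line([x,y,.1026],velocity=.03); bot.dwell(.2)
F0=np.mean([get_obs()['wrist_force'] for _ in range(3)],0); o=st('level')
n=np.array([np.cos(-.022),np.sin(-.022)])
for k in range(1,22):
    c=np.array([x,y])-n*.0003*k
    bot.servo_line([*c,.1026],velocity=.004); bot.dwell(.08)
    o=get_obs(); f=(o['wrist_force']-F0); print(k,c.round(4),o['position'].round(4),f.round(1),o['ft_torque'].round(2))
    if f[0]>6: break
bot.dwell(.3); st('end')
d=snap('side','s8'); u=proj(d,[[.5815,.1857,.09]])[0].astype(int); xx,yy=u-45
cv2.imwrite('pics/s8c.png',cv2.resize(d['frame'][yy:yy+90,xx:xx+90],None,fx=6.5,fy=6.5,interpolation=cv2.INTER_CUBIC)[:,:,::-1])
E
```

```text
level t 26.18 p [0.5808 0.1857 0.1027] yaw 1.549 F [ 0.3 -0.3 -2.1] M [0.04 0.01 0.01] w 0.042
1 [0.5805 0.1857] [0.5805 0.1857 0.1026] [-0.3 -0.3  0.5] [-0.03  0.01  0.03]
2 [0.5802 0.1857] [0.5802 0.1857 0.1026] [ 0.2 -0.3  0.1] [ 0.03 -0.01  0.01]
3 [0.5799 0.1857] [0.5799 0.1857 0.1026] [-0.5 -0.2  1.2] [ 0.04 -0.07  0.01]
4 [0.5796 0.1857] [0.5796 0.1857 0.1026] [ 0.   1.  -0.7] [ 0.06  0.04 -0.04]
5 [0.5793 0.1857] [0.5793 0.1857 0.1026] [-0.1 -1.  -0.9] [-0.02  0.01  0.01]
6 [0.579  0.1857] [0.579  0.1858 0.1026] [-1.2  0.6  1.2] [0.01 0.02 0.  ]
7 [0.5787 0.1857] [0.5788 0.1858 0.1027] [0.4 0.3 0.5] [-0.04 -0.08  0.07]
8 [0.5784 0.1858] [0.5787 0.1858 0.1027] [ 2.8 -0.3 -0.2] [-0.06 -0.43 -0.02]
9 [0.5781 0.1858] [0.5786 0.1858 0.1027] [ 5.3  0.3 -1.6] [-0.09 -0.85 -0.02]
10 [0.5778 0.1858] [0.5786 0.1858 0.1027] [ 5.5 -0.6 -2.8] [-0.13 -0.96 -0.04]
11 [0.5775 0.1858] [0.5785 0.1858 0.1027] [ 7.3 -0.2 -3. ] [-0.2  -1.2   0.02]
end t 30.15 p [0.5785 0.1858 0.1028] yaw 1.549 F [ 7.  -0.5 -6.7] M [-0.15 -1.13 -0.05] w 0.0419
```

View pics/s8c.png

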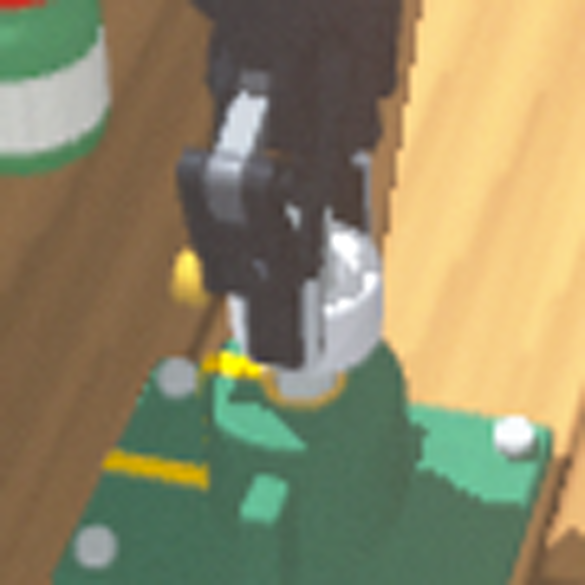

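```bash
python3 - <<'E'
from h import *
def over(tag,c,ref,yaw,out):
    d=load(tag); off=proj(d,[ref])[0].astype(int)-45; f=6.5
    im=cv2.resize(d['frame'][off[1]:off[1]+90,off[0]:off[0]+90],None,fx=f,fy=f,interpolation=cv2.INTER_CUBIC)[:,:,::-1].copy(); a=np.linspace(0,2*np.pi,60)
    raw=im.copy()
    def pl(P,col): cv2.polylines(im,[((proj(d,P)+.5-off)*f-[4,0]).astype(np.int32)],True,col,1)
    for z in(-.012,.012): pl(np.c_[c[0]+.022*np.cos(a),c[1]+.022*np.sin(a),0*a+c[2]+z],(0,0,255))
    pl(np.c_[c[0]+.012*np.cos(a),c[1]+.012*np.sin(a),0*a+c[2]+.012],(0,0,255))
    n=np.array([np.cos(yaw),np.sin(yaw),0]);m=np.array([-n[1],n[0],0])
    for r in(.028,.038): pl(np.array(c)+n*r+.0075*(np.cos(a)[:,None]*m+np.sin(a)[:,None]*[0,0,1]),(0,255,0))
    i=np.hstack([raw[150:450,120:480],im[150:450,120:480]]); cv2.imwrite(out,i)
over('s7',[.5817,.1847,.1748],[.5815,.1857,.17],-.01,'pics/o7.png')
over('s8',[.5785,.1858,.0922],[.5815,.1857,.09],-.01,'pics/o8.png')
E
```

```text
(no output)
```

View pics/o7.png

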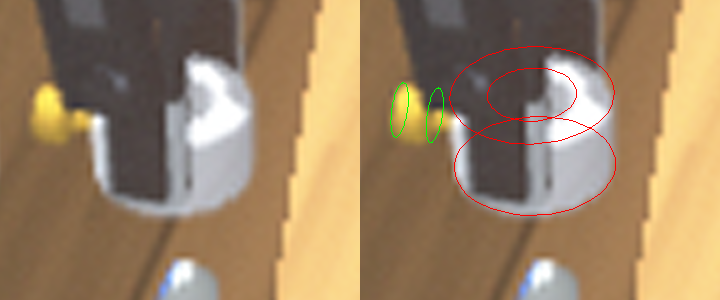

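View pics/o8.png

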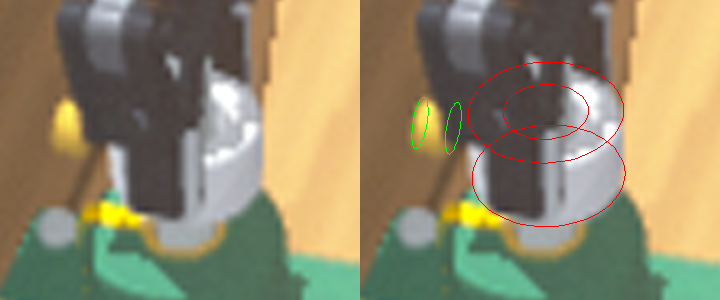

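Overlay shows the collar level and the screw at the same place relative to the model as before contact, so it has not tilted. I'll check that the hold is steady.

```bash
python3 - <<'E'
from h import *
for _ in range(5): bot.dwell(.25); st()
d=snap('side','s9'); u=proj(d,[[.5815,.1857,.09]])[0].astype(int); xx,yy=u-45
cv2.imwrite('pics/s9c.png',cv2.resize(d['frame'][yy+10:yy+70,xx+10:xx+80],None,fx=10,fy=10,interpolation=cv2.INTER_CUBIC)[:,:,::-1])
E
```

```text
t 30.45 p [0.5786 0.1858 0.1028] yaw 1.549 F [ 6.9 -1.6 -5.3] M [-0.15 -1.16 -0.02] w 0.0417
 t 30.7 p [0.5785 0.1858 0.1028] yaw 1.549 F [ 6.7 -0.4 -6. ] M [-0.14 -1.14 -0.  ] w 0.042
 t 30.95 p [0.5785 0.1858 0.1028] yaw 1.549 F [ 6.7 -1.1 -4.6] M [-0.11 -1.19 -0.02] w 0.0421
 t 31.2 p [0.5785 0.1858 0.1028] yaw 1.549 F [ 6.9 -0.3 -5.9] M [-0.13 -1.17 -0.04] w 0.0418
 t 31.45 p [0.5786 0.1858 0.1028] yaw 1.549 F [ 6.4 -1.  -5.2] M [-0.17 -1.15  0.06] w 0.0422
```

View pics/s9c.png

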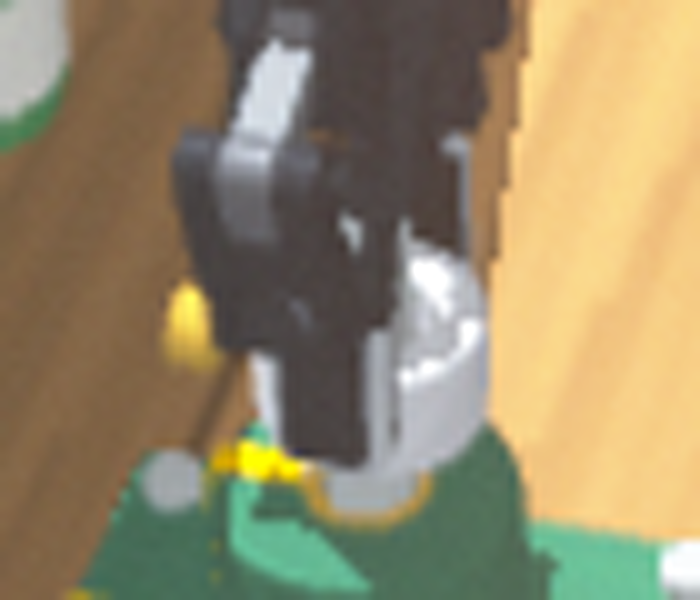

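The hold is steady: about 6.7 N on the screw, no drift, and the shaft visible just below the collar. Handing in.

```bash
python3 - <<'E'
from h import *
hand_in(); st('end')
E
```

```text
the job is handed in; nothing more can be done
the job is handed in; nothing more can be done
```

I handed the job in at about 31.5 s. The collar is held on the shaft with the screw tip drawn onto the flat. No verdict was reported, so these are my own checks.

**What I did:**
- **Shaft:** I pinched it on the flat; the finger opening read 14.3 mm, so the pad lay square on the flat. I turned it to the yellow line and let go. I then pinched the round sides lightly to locate the axis, at about (0.5815, 0.1857).
- **Collar:** I centred it with two pinches, lifted it, turned it so the screw lined up with the flat, and lowered it over the shaft without contact. I then drew it along −x until the screw met the flat.

**Last checks:**
- **Press on the flat:** a steady 6.4–6.9 N sideways at the wrist. Contact began within about 0.5 mm of where I expected it.
- **Stillness:** the tool position and the finger opening (42 mm) held to about 0.1 mm and 0.5 mm over the last second.
- **Height:** the collar's underside works out at 80.3 mm against the 80 mm target. This comes from the tool height and assumes the collar did not slip in the grip.
- **Level and direction:** in the side picture the collar had not tilted compared with before contact. The screw was about 0.04 rad off the flat's direction.

**Less certain:**
- **Red ring:** it was hidden behind the collar at the end, so I could not check the height against it in the picture.
- **Flat's angle:** the side picture puts it within about 0.1 rad of the line. The coarser top picture suggested about −0.05 rad.
- **Side load:** about 3 N of extra downward wrist force appeared during the draw, probably friction at the screw tip.
- **Bystanders:** I did not check the jar, screwdriver and knob with a final picture. No move went near them.

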